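# Point out the weld sample for the recorder

## Task

Record a clip of the tee-shaped weld sample: press the blue record button fully down with the fingertips and let it come back up, then point at the tee, with the fingertips centred about 3 cm above the open top of its upright branch. Hold still there, without touching it, for at least three seconds, and finish the job still pointing. Do not press the red button, and do not touch, push or lift any of the samples or knock the bottle.

Things in the scene. Friction and masses are not known exactly. Their poses are not given: they have to be found in the camera images.
- rec (a joint): travel of the blue record button: 0 up, 0.006 m fully down; it sinks straight down, needs about 5 N to go fully down, and springs back up when let go
- rec_top (a point): centre of the top face of the BLUE round button cap, 40 mm in diameter, in a low round grey housing fixed to the bench; the point moves with the cap; z up
- stop (a joint): travel of the red stop button, 0 up, 0.006 m down; it must not be pressed
- stop_top (a point): centre of the top face of the RED button cap, same shape and size as the blue one; the two may change places
- mat: flat black rubber mat fixed to the bench, 220 x 420 x 12 mm (x, y, z); origin at the centre of its underside; the three samples stand on it in any order, their centres 90 mm or more apart
- tee: steel tee weld sample, loose, 0.25 to 0.5 kg: a 38 mm tube, 130 mm long over the 50 mm flanges at BOTH its ends, lies along its x axis in a blue plastic cradle 80 x 60 x 18 mm, and from its middle an open 38 mm branch stands straight up to 110 mm above the underside; origin at the centre of the cradle's underside, z up
- tee_mouth (a point): centre of the open top of the tee's upright branch, 110 mm above the tee's underside; z up. This is what to point at, from above
- elbow: steel elbow weld sample, loose, 0.35 kg: like the tee, but the lying tube reaches to one side only (-x, one flange at x = -65 mm) and the open 38 mm branch stands at its other end, at x = +30 mm, up to 110 mm; origin at the centre of its blue cradle's underside, z up. Leave it alone
- spool: straight steel tube sample, loose, 0.35 kg, standing upright on a 64 mm flange without a cradle, 110 mm tall, with a 50 mm flange round its open top; origin at the centre of its underside, z up. Leave it alone
- bottle: clear plastic bottle with a red cap, loose, 60 mm in diameter, 150 mm tall, standing on the bench; origin at the centre of its underside. Leave it alone

How it is judged:
By the outcome, as a careful person would: the job done as asked, in the order asked, and still so for the second after the job is handed in, with the robot touching nothing.
It also fails if it takes over 45 s, if anything falls off the work surface, if the arm or the gripper's body presses on something with over 40 N, if the wrist force passes 120 N, or if a joint passes its speed limit or range.

## Robot

A 7-joint arm with a two-finger parallel gripper is mounted at the origin on the work surface. World frame = base frame: x ahead of the robot, y to its left, z up, the work surface at z = 0. Lengths are in m, angles in rad, forces in N, time in s.
With the tool pointing down it reaches from about 0.425 to 0.925 m from the base axis. Payload 6.8 kg.
Tool frame: the origin (TCP) lies at the very end of the fingers, on their centre line; the grasp point (between the pads) lies 19 mm behind it; z points along the fingers, y is the line along which they close (so a half turn about z gives the same grasp; the last joint's range is limited). The gripper opens to 85 mm and grips with 20 to 120 N. Pads are 22 mm wide; open, the fingers measure 114 mm over their backs; the gripper's body (76 mm by 85 mm) begins 54 mm behind the grasp point. The pads swing forward as they close: fully open they stand 13 mm farther back than shut.
Start: joints at [-0.108, 0.477, 0.022, 1.555, -0.011, 1.109, -0.083], TCP at [0.675, 0, 0.231] pointing down, gripper open.
Joint ranges: [-2.96, 2.96], [-0.34, 2.1], [-1.41, 1.46], [0.24, 2.44], [-1.37, 4.51], [0.17, 1.92], [-2.96, 2.96]. Speed limits (rad/s): [2.39, 2.39, 3.14, 3.14, 3.14, 3.14, 3.14].

## Interface

Orientations are given as a rotation vector (axis times angle).
In Python, from bench import get_obs, viewer, r gives the robot as it stands. The module is installed in compiled form; this text tells all that it offers.
- The arm moves only by the tool play_rows, never from a script. Its argument "commands" is a list that holds one entry, the list of rows, each a list of 5 numbers: the gripper's target within -1 to 1 (shut at 1, half-way at 0, fully open at -1), then the shift along the tool's x, y, z scaled (see below), then the turn about the tool's z scaled (see below). A call has 1 to 12 rows; each row is the pose to reach, as a shift and turn from the pose commanded when the call began, along the tool's axes at that moment; what a row does not reach only later rows make up. The controller multiplies each number of a shift by 0.2 m and each number of a turn by pi/2 rad. A row lasts 1/12 s, in which the tool goes at most 41.7 mm and 7.16 degrees, less where a joint would pass 70% of its speed; a pose out of reach is approached as far as the arm can. A call with a number of a shift or a turn outside -1 to 1 is refused whole. A call with a gripper value outside its range is refused whole. The fingers move at their own pace and stop on an object; "grip_force" is the grip in N (left out, the last holds). Time passes only in rows, so rows that repeat a pose let the fingers close. It gives the time, the measured TCP pose, the force, the opening and the grip force at its end, in the units of the state.
- get_obs(): the state, without advancing time (a new reading comes with each control period).
- viewer.grab_frame(name): name is "scene" or "side" or "wrist"; returns a dict with "pixels" (420x560x3 uint8, red, green, blue), "fovy" (degrees; the focal length in pixels is half the picture's height over the tangent of half this angle, whatever the lens; pixels are square), "cx", "cy" (the principal point, pixels), "world_to_cam" (4x4, takes a point from world to camera coordinates); the wrist camera has in their place "hand_eye" (4x4, takes a point from camera to tool coordinates, whose origin is the TCP and whose axes are the flange's). Camera axes: x right, y up, looking along -z (the intrinsics and any distortion apply to the point x, -y, -z); pixel columns grow to the right and rows downward; lengths in m; the calibration is good to about 2 mm. A picture is of the moment at which its call begins: read the wrist's pose just before it. There is no depth.
- r.hand_in(): hands the job in; it is judged then, once.
Trained networks look in a picture, given as the dict that the camera call returned (one of the last four; its "shot" number tells which), for a name from the list of things; names that differ only in an ending like _2 or _b are one class to them, and where a whole thing is asked for, a point or a joint stands for the part that bears it (a point fixed in the world has none). Each returns a list of dicts, best first, with "score" (0 to 1); they miss things now and then, are a little off and sometimes report something else, mostly with a low value. They report only what shows in the picture. A call takes as long as a camera call.
- viewer.trace(picture, thing): "pixels" (420x560 bool, what is visible of it) and "rect" ([left, top, right, bottom] in pixels, round what is visible of it).
The state is a dict: "clock": time; "joints": joint angles; "qvel": joint speeds; "tau": joint torques, N m; "tcp_pos": TCP position; "orientation": TCP orientation; "contact_force": force on the tool from outside, world axes, zero at the start; "moment": the same for the moment, N m; "grip_width": finger opening in m; "gripper_force": force on a finger pad.
Only numpy, scipy, OpenCV 4.12 (cv2) and the standard library are available. Lean on these libraries where they do the work, as an engineer would, in place of code of your own. Each camera call takes 0.05 s, during which the arm holds its last target. There are 200 camera calls.

## Working session

There is one attempt and no reset: what is moved stays moved. The work goes in short steps, Python scripts to look and compute and a tool call to move; the robot and the scene stay as the last step left them, time stands still between calls to the robot, and variables do not carry over. Pictures are saved under pics/ and viewed, at most 10 in all, crops included, and the job is handed in when it is done.

Besides the shell and the picture viewer there is one more tool, called by a JSON object that holds its "op" and its "data", one argument or row to a line. play_rows: Moves the arm, as the interface text tells. Shifts and turns lie within -1 to 1; 1 stands for 0.2 m of shift or pi/2 rad of turn. Its arguments: {"type":"object","properties":{"commands":{"type":"array","items":{"type":"array","items":{"type":"array","items":{"type":"number","minimum":-1,"maximum":1}}}},"grip_force":{"type":"number"}},"required":["commands"]}

```bash
mkdir -p pics
cat > h.py <<'E'
import numpy as np,cv2
from bench import get_obs,viewer,r
from scipy.spatial.transform import Rotation as R
def cam(p):
    if 'world_to_cam' in p: return np.linalg.inv(np.array(p['world_to_cam']))
    o=p['obs'];T=np.eye(4);T[:3,:3]=R.from_rotvec(o['orientation']).as_matrix();T[:3,3]=o['tcp_pos']
    return T@np.array(p['hand_eye'])
def grab(n):
    o=get_obs();p=viewer.grab_frame(n);p['obs']=o;return p
def ray(p,u,v):
    f=210/np.tan(np.radians(p['fovy'])/2);C=cam(p)
    return C[:3,3],C[:3,:3]@np.array([(u-p['cx'])/f,-(v-p['cy'])/f,-1])
def atz(p,u,v,z):
    o,d=ray(p,u,v);return o+d*(z-o[2])/d[2]
def proj(p,X):
    f=210/np.tan(np.radians(p['fovy'])/2);c=np.linalg.inv(cam(p))@np.append(X,1)
    return p['cx']-f*c[0]/c[2],p['cy']+f*c[1]/c[2]
E
python3 - <<'E'
from h import *
ims=[]
for n in('scene','side','wrist'):
    p=grab(n);cv2.imwrite(f'pics/{n}0.png',p['pixels'][...,::-1])
    print(n,[k for k in p if k not in('pixels','obs')],p['fovy'],p['cx'],p['cy'],cam(p)[:3,3].round(3))
    for t in('rec_top','stop_top','tee','elbow','spool','bottle'):
        for d in viewer.trace(p,t)[:2]:
            ys,xs=np.nonzero(d['pixels']);print(t,round(d['score'],2),d['rect'],xs.mean().round(1),ys.mean().round(1),len(xs))
print(get_obs())
E
```

```text
scene ['fovy', 'cx', 'cy', 'world_to_cam', 'shot'] 46.62619054117435 280.5061930487458 206.41356673466808 [ 1.259 -0.011  0.957]
rec_top 0.6 [140.7, 216.8, 155.8, 225.8] 148.0 222.1 211
stop_top 0.59 [173.8, 170.2, 185.2, 181.5] 178.1 176.1 155
tee 0.97 [345.2, 175.9, 384.8, 231.6] 363.7 204.0 1323
elbow 0.91 [298.9, 173.0, 325.9, 223.3] 312.9 199.7 1036
elbow 0.72 [175.6, 168.6, 183.6, 179.6] 177.9 175.7 146
spool 0.69 [247.6, 165.3, 266.5, 212.3] 260.1 191.5 741
spool 0.63 [174.9, 170.0, 187.0, 181.9] 178.3 175.8 180
bottle 0.88 [142.8, 238.6, 181.2, 291.8] 160.8 266.6 1308
side ['fovy', 'cx', 'cy', 'world_to_cam', 'shot'] 48.14334024785292 279.2836086678497 208.22845289230213 [0.343 0.813 0.871]
rec_top 0.59 [311.6, 161.4, 326.0, 168.3] 317.8 163.3 83
stop_top 0.45 [355.8, 181.9, 369.7, 192.6] 362.5 184.8 123
tee 0.81 [245.6, 263.0, 296.8, 319.6] 270.9 290.7 1770
elbow 0.82 [275.7, 218.8, 321.2, 275.2] 291.4 251.3 1312
elbow 0.35 [258.3, 139.7, 276.8, 173.5] 263.3 158.8 556
spool 0.59 [299.6, 189.0, 326.2, 237.7] 313.0 215.5 840
bottle 0.62 [254.6, 125.1, 275.2, 175.5] 263.6 157.2
[... 495 characters left out ...]
3424,  0.47698476,  0.02239373,  1.55545017, -0.01149743,
        1.10928681, -0.08308429]), 'qvel': array([-1.48283298e-03,  7.17854251e-04, -3.47832829e-04,  4.28667125e-04,
        3.21361465e-04, -1.04926591e-05,  7.80009043e-04]), 'tau': array([ 8.21353387e-04, -5.96330917e+01,  1.60659034e+00, -2.81544024e+01,
        1.24730892e-02,  1.49746509e-03, -4.41266309e-06]), 'tcp_pos': array([6.74994651e-01, 3.08505216e-05, 2.31296786e-01]), 'orientation': array([-2.22139464e+00, -2.22147247e+00, -1.37652343e-05]), 'contact_force': array([-0.16006473, -0.05185615, -0.48125575]), 'moment': array([ 0.01325841, -0.05491343, -0.00650172]), 'gripper_force': 0.0, 'grip_width': 0.08543288859276678}
```

View pics/scene0.png

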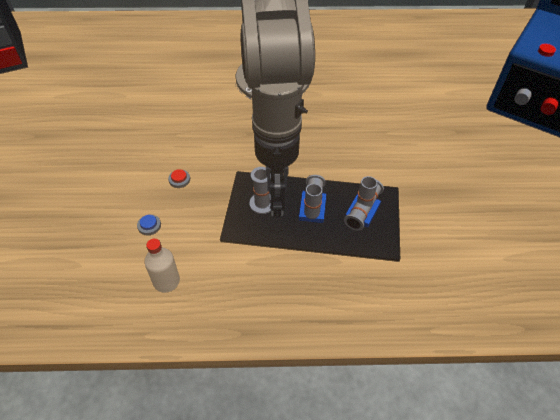

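View pics/side0.png

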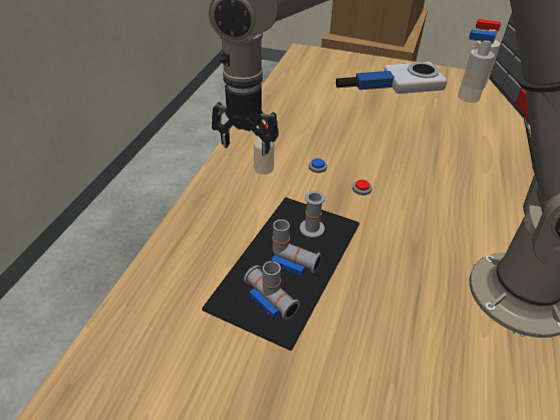

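View pics/wrist0.png

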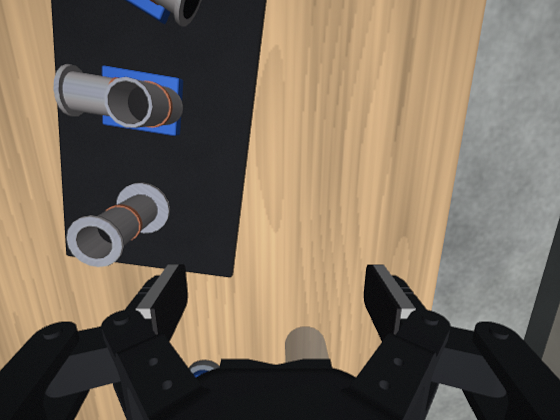

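Scene: blue cap at (148,222), red at (178,176), bottle in front of blue at (161,267); the tee is the right-hand sample, its mouth at about (369,183) in scene and (271,268) in side. The networks agree. Next I triangulate.

```bash
python3 - <<'E'
from h import *
a=grab('scene');b=grab('side')
def tri(u,v):
    o1,d1=ray(a,*u);o2,d2=ray(b,*v)
    s=np.linalg.lstsq(np.c_[d1,-d2],o2-o1,rcond=None)[0]
    x,y=o1+s[0]*d1,o2+s[1]*d2;return ((x+y)/2).round(4),np.linalg.norm(x-y).round(4)
print('rec',tri((148.3,221.5),(317.8,162.5)))
print('stop',tri((178.5,175.5),(362.5,185)))
print('mouth',tri((369,183),(271.5,268)),atz(a,369,183,.122),atz(b,271.5,268,.122))
print('cap',tri((153.5,245),(264,135)),'bottle base',atz(a,164,284,0))
for n,p in(('s',a),('d',b)):
    c=p['pixels'];c=np.hstack([cv2.resize(c[y-30:y+30,x-30:x+30],(400,400),interpolation=2) for x,y in ([(148,222),(369,195)] if n=='s' else [(318,163),(271,280)])])
    cv2.imwrite(f'pics/c{n}.png',c[...,::-1])
E
python3 -c "
import cv2,numpy as np
x=np.vstack([cv2.imread('pics/cs.png'),cv2.imread('pics/cd.png')]);cv2.imwrite('pics/c.png',cv2.resize(x,(600,600)))"
```

```text
rec (array([ 0.5682, -0.3039,  0.0206]), np.float64(0.0017))
stop (array([ 0.4213, -0.2482,  0.0175]), np.float64(0.0003))
mouth (array([0.5417, 0.2108, 0.1201]), np.float64(0.0018)) [0.54409909 0.21076556 0.122     ] [0.54070371 0.21139197 0.122     ]
cap (array([ 0.7132, -0.2461,  0.1281]), np.float64(0.012)) bottle base [ 7.26058305e-01 -2.50371290e-01  1.11022302e-16]
```

View pics/c.png

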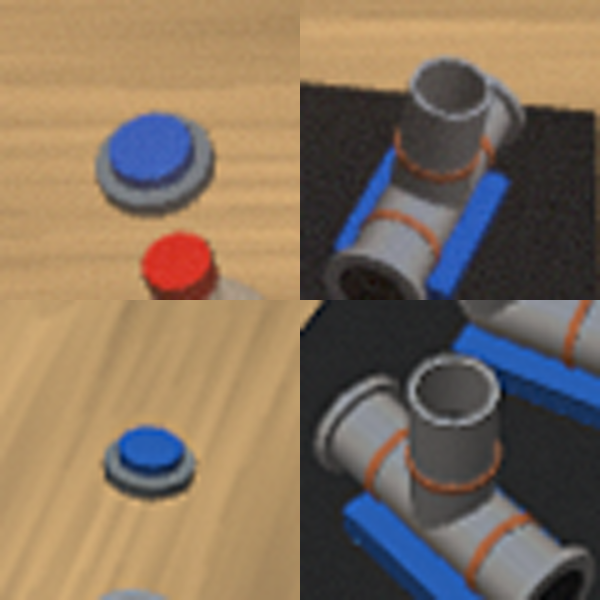

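{"op": "play_rows", "data": {
  "commands": [
    [[1,-0.18,-0.1,0,0],[1,-0.36,-0.2,0,0],[1,-0.54,-0.3,0,0],[1,-0.72,-0.4,0,0],[1,-0.86,-0.48,0,0],[1,-0.97,-0.53,0,0],[1,-1,-0.535,0,0],[1,-1,-0.535,0,0]]
  ],
  "grip_force": 40
}}

```text
clock: 1.82
tcp_pos: [0.5671, -0.2028, 0.2316]
orientation: [2.226, 2.216, -0.001]
contact_force: [0.0, 0.0, 0.0]
grip_width: 0.0002
gripper_force: 0.0
```

{"op": "play_rows", "data": {
  "commands": [
    [[1,-0.15,0,0.1,0],[1,-0.3,0,0.2,0],[1,-0.43,0,0.33,0],[1,-0.5,0,0.46,0],[1,-0.52,0,0.56,0],[1,-0.52,0,0.65,0],[1,-0.52,0,0.65,0],[1,-0.52,0,0.65,0]]
  ]
}}

```text
clock: 2.48
tcp_pos: [0.5687, -0.3017, 0.1004]
orientation: [-2.217, -2.222, -0.001]
contact_force: [0.2, -0.2, 0.5]
grip_width: 0.0001
gripper_force: 0.0
```

Run:
```python
from h import *
o=get_obs();print({k:np.round(o[k],4) for k in('clock','tcp_pos','orientation','contact_force','grip_width')})
p=grab('wrist');cv2.imwrite('pics/w1.png',p['pixels'][...,::-1])
for t in('rec_top','stop_top'):
  for d in viewer.trace(p,t)[:2]:
    ys,xs=np.nonzero(d['pixels']);print(t,d['score'],d['rect'],atz(p,xs.mean(),ys.mean(),.020))
print(proj(p,[.5682,-.3039,.02]),proj(p,o['tcp_pos']))
```

```text
{'clock': np.float64(2.4833), 'tcp_pos': array([ 0.5687, -0.3017,  0.1004]), 'orientation': array([-2.2171e+00, -2.2224e+00, -5.0000e-04]), 'contact_force': array([ 0.1959, -0.2483,  0.4741]), 'grip_width': np.float64(0.0001)}
rec_top 0.58 [248.6, 195.4, 294.6, 243.9] [ 0.56661876 -0.30234433  0.02      ]
stop_top 0.59 [41.4, 116.1, 104.5, 172.3] [ 0.42264812 -0.24643255  0.02      ]
(np.float64(274.85063349368045), np.float64(221.74731283100738)) (np.float64(275.53297456155065), np.float64(269.11050596879903))
```

View pics/w1.png

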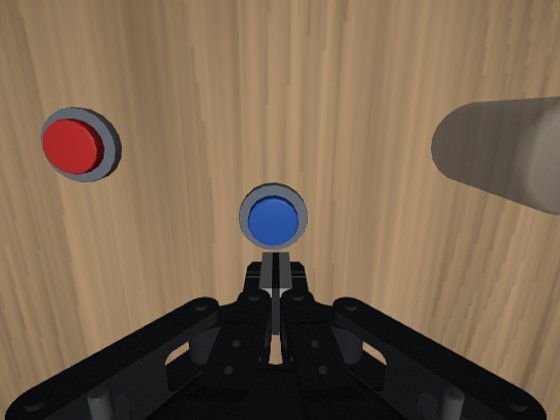

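The wrist view shows the blue cap at (274,220), just ahead of the closed fingertips, with red well clear at (72,146). This agrees with the triangulated position, so I descend.

{"op": "play_rows", "data": {
  "commands": [
    [[1,0,0,0.1,0],[1,0,0,0.2,0],[1,0,0,0.3,0],[1,0,0,0.35,0],[1,0,0,0.37,0],[1,0,0,0.37,0],[1,0,0,0.37,0]]
  ]
}}

```text
clock: 3.22
tcp_pos: [0.5689, -0.3042, 0.0285]
orientation: [2.22, 2.22, 0.001]
contact_force: [-0.4, 0.3, 0.6]
grip_width: -0.0001
gripper_force: 0.0
```

{"op": "play_rows", "data": {
  "commands": [
    [[1,0,0,0.015,0],[1,0,0,0.03,0],[1,0,0,0.03,0],[1,0,0,0.03,0]]
  ]
}}

```text
clock: 3.55
tcp_pos: [0.5685, -0.3042, 0.0218]
orientation: [2.221, 2.221, 0.001]
contact_force: [0.6, -0.2, 1.0]
grip_width: -0.0001
gripper_force: 0.8
```

{"op": "play_rows", "data": {
  "commands": [
    [[1,0,0,0.01,0],[1,0,0,0.02,0],[1,0,0,0.02,0],[1,0,0,0.02,0]]
  ]
}}

```text
clock: 3.88
tcp_pos: [0.5686, -0.3042, 0.0176]
orientation: [2.221, 2.221, 0.001]
contact_force: [0.8, -0.4, 4.0]
grip_width: -0.0002
gripper_force: 2.0
```

{"op": "play_rows", "data": {
  "commands": [
    [[1,0,0,0.005,0],[1,0,0,0.01,0],[1,0,0,0.01,0],[1,0,0,0.01,0]]
  ]
}}

```text
clock: 4.22
tcp_pos: [0.5686, -0.3042, 0.0161]
orientation: [2.221, 2.221, 0.001]
contact_force: [0.9, 0.8, 8.4]
grip_width: -0.0003
gripper_force: 4.3
```

{"op": "play_rows", "data": {
  "commands": [
    [[1,0,0,0.005,0],[1,0,0,0.01,0],[1,0,0,0.01,0],[1,0,0,0.01,0]]
  ]
}}

```text
clock: 4.55
tcp_pos: [0.5687, -0.3043, 0.0158]
orientation: [2.221, 2.22, 0.001]
contact_force: [-4.2, 2.3, 23.0]
grip_width: 0.0002
gripper_force: 11.3
```

Force rose 15 N for under 0.5 mm of travel, so the button is at its stop. Rise, then cross to the tee.

{"op": "play_rows", "data": {
  "commands": [
    [[1,0,0,-0.05,0],[1,0,0,-0.15,0],[1,0,0,-0.33,0],[1,0,0,-0.52,0],[1,0,0,-0.7,0],[1,0,0,-0.86,0],[1,0,0,-0.96,0],[1,0,0,-1,0],[1,0,0,-1,0]]
  ]
}}

```text
clock: 5.3
tcp_pos: [0.5685, -0.3043, 0.2147]
orientation: [2.22, 2.22, 0.001]
contact_force: [-0.2, -0.2, -0.4]
grip_width: -0.0002
gripper_force: 0.0
```

{"op": "play_rows", "data": {
  "commands": [
    [[1,0.08,0,0,0],[1,0.23,0,0,0],[1,0.38,0,0,0],[1,0.53,0,0,0],[1,0.68,0,0,0],[1,0.83,0,0,0],[1,0.95,0,0,0],[1,1,0,0,0],[1,1,0,0,0]]
  ]
}}

```text
clock: 6.05
tcp_pos: [0.567, -0.1007, 0.2112]
orientation: [-2.213, -2.224, 0.002]
contact_force: [0.3, 0.0, 0.2]
grip_width: -0.0001
gripper_force: 0.0
```

{"op": "play_rows", "data": {
  "commands": [
    [[1,0.08,0,0,0],[1,0.23,-0.02,0,0],[1,0.38,-0.04,0,0],[1,0.53,-0.06,0,0],[1,0.68,-0.08,0,0],[1,0.83,-0.1,0,0],[1,0.95,-0.12,0,0],[1,1,-0.13,0,0],[1,1,-0.13,0,0]]
  ]
}}

```text
clock: 6.8
tcp_pos: [0.5416, 0.097, 0.2124]
orientation: [-2.218, -2.223, 0.002]
contact_force: [0.6, 0.0, 0.2]
grip_width: -0.0
gripper_force: 0.0
```

Run:
```python
from h import *
p=grab('scene')
for d in viewer.trace(p,'rec_top')[:1]: print('rec',d['rect'])
p=grab('wrist');print(p['obs']['tcp_pos']);c=p['pixels'].copy()
u=proj(p,[.542,.211,.121]);print(u)
cv2.imwrite('pics/w2.png',c[...,::-1])
```

```text
rec [139.5, 215.4, 155.0, 226.2]
[0.54228577 0.09347942 0.2126722 ]
(np.float64(274.9061789876185), np.float64(53.52897690144448))
```

View pics/w2.png

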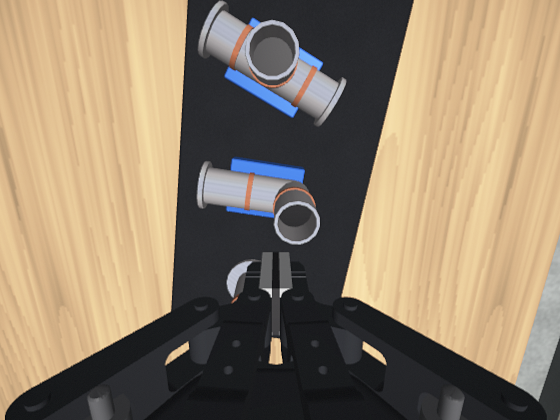

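The tee mouth is at (272,52), 1–2 mm from its projection at (275,53), so the fix is good. The button is back up. Move over the mouth and descend.

{"op": "play_rows", "data": {
  "commands": [
    [[1,0.12,0,0,0],[1,0.26,0,0,0],[1,0.4,0,0,0],[1,0.52,0,0.02,0],[1,0.58,0,0.08,0],[1,0.59,0,0.15,0],[1,0.59,0,0.21,0],[1,0.59,0,0.26,0],[1,0.59,0,0.29,0],[1,0.59,0,0.3,0],[1,0.59,0,0.3,0],[1,0.59,0,0.3,0]]
  ]
}}

```text
clock: 7.95
tcp_pos: [0.5425, 0.2135, 0.1537]
orientation: [2.222, 2.22, 0.001]
contact_force: [0.3, 0.4, -0.2]
grip_width: 0.0004
gripper_force: 0.0
```

Run:
```python
from h import *
o=get_obs();print(o['clock'],o['tcp_pos'],o['contact_force'])
p=grab('scene');q=grab('side')
c=np.hstack([cv2.resize(p['pixels'][140:240,310:410],(400,400),interpolation=2),cv2.resize(q['pixels'][220:320,220:320],(400,400),interpolation=2)])
cv2.imwrite('pics/e.png',c[...,::-1])
for n,x,u0,v0,k in(('scene',p,310,140,0),('side',q,220,220,400)):
  for X in(o['tcp_pos'],[.541,.2115,.1215]):
    u,v=proj(x,X);print(n,k+(u-u0)*4,(v-v0)*4)
```

```text
7.95 [0.54247229 0.21353523 0.15367593] [ 0.2784365   0.38333934 -0.21522466]
scene 249.17413702503086 132.32875111100896
scene 236.42959394652098 168.40816239426294
side 601.7870428413958 153.41181254076878
side 605.3837894623632 192.63830089318412
```

View pics/e.png

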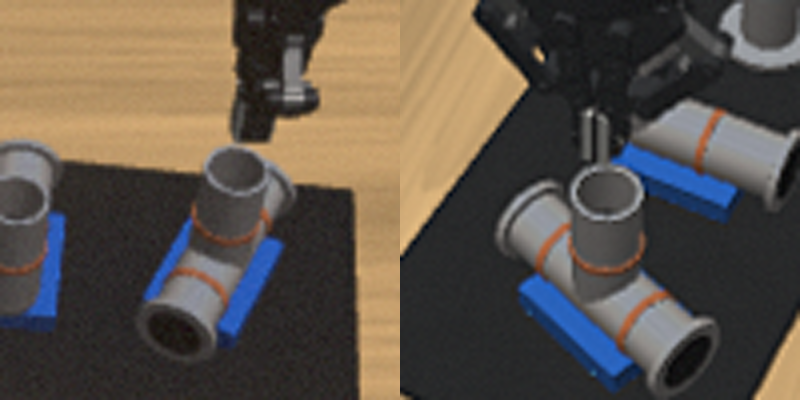

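Tips sit above the mouth, but about 3 mm off towards +x and +y (scene tip (253,138) over mouth (236,166); side tip (596,160) over mouth (607,193)). I trim that and hold.

{"op": "play_rows", "data": {
  "commands": [
    [[1,-0.008,-0.006,0.005,0],[1,-0.015,-0.012,0.01,0],[1,-0.015,-0.012,0.01,0],[1,-0.015,-0.012,0.01,0],[1,-0.015,-0.012,0.01,0],[1,-0.015,-0.012,0.01,0],[1,-0.015,-0.012,0.01,0],[1,-0.015,-0.012,0.01,0],[1,-0.015,-0.012,0.01,0],[1,-0.015,-0.012,0.01,0],[1,-0.015,-0.012,0.01,0],[1,-0.015,-0.012,0.01,0]]
  ]
}}

```text
clock: 9.05
tcp_pos: [0.5396, 0.211, 0.1513]
orientation: [2.222, 2.221, 0.0]
contact_force: [0.8, 0.7, -1.1]
grip_width: -0.0001
gripper_force: 0.0
```

{"op": "play_rows", "data": {
  "commands": [
    [[1,0,0,0,0],[1,0,0,0,0],[1,0,0,0,0],[1,0,0,0,0],[1,0,0,0,0],[1,0,0,0,0],[1,0,0,0,0],[1,0,0,0,0],[1,0,0,0,0],[1,0,0,0,0],[1,0,0,0,0],[1,0,0,0,0]]
  ]
}}

```text
clock: 10.05
tcp_pos: [0.5396, 0.211, 0.1513]
orientation: [2.221, 2.221, -0.0]
contact_force: [-0.0, 1.2, 0.7]
grip_width: -0.0
gripper_force: 0.0
```

{"op": "play_rows", "data": {
  "commands": [
    [[1,0,0,0,0],[1,0,0,0,0],[1,0,0,0,0],[1,0,0,0,0],[1,0,0,0,0],[1,0,0,0,0],[1,0,0,0,0],[1,0,0,0,0],[1,0,0,0,0],[1,0,0,0,0],[1,0,0,0,0],[1,0,0,0,0]]
  ]
}}

```text
clock: 11.05
tcp_pos: [0.5396, 0.211, 0.1513]
orientation: [2.221, 2.221, 0.0]
contact_force: [0.1, 0.4, 0.1]
grip_width: 0.0
gripper_force: 0.0
```

{"op": "play_rows", "data": {
  "commands": [
    [[1,0,0,0,0],[1,0,0,0,0],[1,0,0,0,0],[1,0,0,0,0],[1,0,0,0,0],[1,0,0,0,0],[1,0,0,0,0],[1,0,0,0,0],[1,0,0,0,0],[1,0,0,0,0],[1,0,0,0,0],[1,0,0,0,0]]
  ]
}}

```text
clock: 12.05
tcp_pos: [0.5396, 0.211, 0.1513]
orientation: [-2.221, -2.221, -0.0]
contact_force: [-0.3, 1.0, 0.2]
grip_width: 0.0002
gripper_force: 0.0
```

{"op": "play_rows", "data": {
  "commands": [
    [[1,0,0,0,0],[1,0,0,0,0],[1,0,0,0,0],[1,0,0,0,0],[1,0,0,0,0],[1,0,0,0,0],[1,0,0,0,0],[1,0,0,0,0],[1,0,0,0,0],[1,0,0,0,0],[1,0,0,0,0],[1,0,0,0,0]]
  ]
}}

```text
clock: 13.05
tcp_pos: [0.5396, 0.211, 0.1513]
orientation: [2.221, 2.221, 0.0]
contact_force: [-0.4, -0.3, 0.5]
grip_width: -0.0003
gripper_force: 0.0
```

```bash
python3 -c "
from h import *
o=get_obs();print(o['clock'],o['tcp_pos'],o['contact_force']);print(r.hand_in())"
```

```text
13.05 [0.53962445 0.21100848 0.15130389] [-0.35257697 -0.25018369  0.48538809]
the job is handed in; nothing more can be done
None
```

I pressed the blue record button to its stop and let it come back up. The arm then held the fingertips still about 3 cm above the tee's mouth for 4 s, and I handed the job in at 13 s, still pointing; no verdict came back.

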